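# Turn the drained tray over under the low rack and slide it home

### The arm

A 6-joint arm with a two-finger parallel gripper is mounted at the origin on the work surface. World frame = base frame: x ahead of the robot, y to its left, z up, the work surface at z = 0. Lengths are in mm, angles in degrees, forces in N, time in s.
With the tool pointing down it reaches from about 300 to 750 mm from the base axis. Payload 8.5 kg.
Tool frame: the origin (TCP) lies at the very end of the fingers, on their centre line; the grasp point (between the pads) lies behind it (manip.grasp_offset is the z of the grasp point in the tool frame, in mm); z points along the fingers, y is the direction in which the jaws open and shut (so a half turn about z gives the same grasp; the last joint's range is limited). The gripper opens to 85 mm and grips with 20 to 120 N. Pads are 22 mm wide; open, the fingers measure 114 mm over their backs; the gripper's body (76 mm by 85 mm) begins 54 mm behind the grasp point. The pads swing forward as they close: fully open they stand 13 mm farther back than shut.
Start: joints at [-78.913, 21.807, 74.336, -0, 83.858, -12.336], TCP at [218.622, -504.663, 231.322] pointing down, gripper open.
Joint ranges: [-178.18, 178.18], [-50.72, 133.34], [12.68, 142.11], [-81.47, 261.47], [9.98, 163.14], [-165.26, 165.26]. Speed limits (degrees/s): [136.94, 136.94, 180, 180, 180, 180].

### API

Orientations are given as [roll, pitch, yaw] about the fixed x, y, z axes, in that order (R = Rz(yaw) Ry(pitch) Rx(roll)).
In Python, from bench import get_obs, viewer, manip gives the robot as it stands.
- The arm moves only by the tool apply_moves, never from a script. Its argument "rows" is a list that holds one entry, the list of rows, each a list of 7 numbers: the shift along the tool's x, y, z in cm, then the turn, a rotation vector about the tool's x, y, z in degrees, then the closure, from -1 (fully open) to 1 (shut), so that 0 is half open. In form: [[[tx, ty, tz, rx, ry, rz, hand], ...]]. A call has 1 to 20 rows; each row is the pose to reach, as a shift and turn from the pose measured when the call began, along the tool's axes at that moment; what a row does not reach only later rows make up. A row lasts 1/8 s, in which the tool goes at most 62.5 mm and 10.7 degrees, less where a joint would pass 70% of its speed; a pose out of reach is approached as far as the arm can. A call with a gripper value outside its range is refused whole. The fingers move at their own pace and stop on an object; "grip_force" is the grip in N (left out, the last holds). Time passes only in rows, so rows that repeat a pose let the fingers close. It gives the time, the measured TCP pose, the force and the opening at its end, in the units of the state.
- get_obs(): the state, without advancing time (a new reading comes with each control period).
- viewer.snapshot(name): name is "side" or "top" or "wrist"; returns a dict with "image" (400x640x3 uint8, red, green, blue), "z_map" (400x640 float32, mm along the optical axis (not along the pixel's ray), 0 where there is no reading), "intrinsics" (3x3 intrinsics, pixels), "dist_coeffs" ([k1, k2, p1, p2, k3] as OpenCV has them; the pictures are not rectified), "R" (3x3) and "t" (3): a world point X has camera coordinates R X + t; the wrist camera has in their place "hand_eye" (4x4, takes a point from camera to tool coordinates, whose origin is the TCP and whose axes are the flange's). Camera axes: x right, y down, z forward; pixel columns grow to the right and rows downward; lengths in mm; the calibration is good to about 2 mm. A picture is of the moment at which its call begins: read the wrist's pose just before it.
- manip.hand_in(): hands the job in, once; it reports no verdict.
The state is a dict: "time_s": time; "qpos": joint angles; "qd": joint speeds; "tau": joint torques, N m; "tcp_pos": TCP position; "orientation": TCP orientation; "force": force on the tool from outside, world axes, zero at the start; "ft_torque": the same for the moment, N m; "opening": finger opening in mm.
Only numpy, scipy, OpenCV 4.12 (cv2) and the standard library are available. Lean on these libraries where they do the work, as an engineer would, in place of code of your own. Each camera call takes 0.05 s, during which the arm holds its last target.

### The job

The white tray with the wooden grip has drained face down, partly under the low wire rack. Turn it over there, keeping it beneath the rack the whole time and not bumping the wire top or letting the tray slam down, so that it lies flat with its open side up; then slide it straight back under the rack until its rear wall is against the wooden stop, and let go. Leave everything else where it stands.

Things in the scene. Friction and masses are not known exactly. Their poses are not given: they have to be found in the camera images.
- tray: white plastic tray, loose, 0.1 to 0.2 kg: 120 (x) by 100 (y) by 50 mm deep, 4 mm walls. Origin: centre of the open mouth; z points from mouth to bottom plate: up while face down (start, origin height 0), down when face up (origin height 50 mm). -x faces the robot (yaw to the rack up to 0.1). At the start its front stands 25 to 50 mm out in front of the rack's front edge.
- tray_rod (a point): on the axis of a 7 mm steel rod, level with the tray's middle: the rod runs along tray x outside the tray's +y wall (left at the start), 58 mm from the tray's middle at half its depth, 25 mm above the table face down or face up, and sticks out 98 mm in front of the tray's front wall. The tray's farthest edges are 111 mm from this axis.
- tray_grip (a point): middle of a wooden sleeve 16 mm across, 46 mm long, on that rod, 65 mm in front of the tray's front wall. It spins nearly freely on the rod but cannot slide: held in the fingers and lifted, the tray swings down and hangs from the rod like a pendulum (rod 115 mm or more above the table). The tray is carried on one side of the grip, so hold it firmly (60 N or more).
- rack: low draining rack, fixed: two wooden end boards 170 mm tall, 532 mm apart inside, 130 mm deep. Origin: on the table under its middle; x points back away from the robot, y to the left along the rack (yaw up to 0.15). Front edge at x = -65 mm. Open at the front; a low stop at the back. The tray lies on the table beneath it.
- rack_top: the rack's top: five 8 mm steel rods along y with open gaps, over the 130 mm depth, undersides 158 mm above the table; a few jars are fixed on its two ends, up to 75 mm above the rods. Origin as the rack's.
- rack_stop (a point): middle of the front face of the wooden back stop, a rail 40 mm tall along the whole width of the rack, at rack x = +65 mm, 20 mm above the table. With the tray home its origin is 60 mm in front of this face.
- varnish_jar: closed clear jar, 52 mm across, 70 mm tall, standing under the grid near its right end (bystander, loose; origin under its middle)
- water_bowl: white bowl, 72 mm across, 40 mm tall, standing under the grid near its left end (bystander, loose; origin under its middle)
- beech_block: plain beech block 50 x 90 x 30 mm on the open table (bystander, loose; origin under its middle)
- glue_bottle: white squeeze bottle, 48 mm across, 130 mm tall (bystander, loose; origin under its middle)
- round_cutter: steel ring cutter, 64 mm across, 25 mm tall (bystander, loose; origin under its middle)
- brush_cup: white cup, 68 mm across, 90 mm tall (bystander, loose; origin under its middle)
Not all that is in view belongs to the job. What is shaped like the tray but blue or yellow is not meant.

How it is judged:
By the outcome, as a careful person would: the job done as asked, in the order asked, and still so for the second after the job is handed in, with the robot touching nothing.
It also fails if it takes over 54 s, if anything falls off the work surface, if the arm or the gripper's body presses on something with over 40 N, if the wrist force passes 120 N, or if a joint passes its speed limit or range.

## Working session

There is one attempt and no reset: what is moved stays moved. The work goes in short steps, Python scripts to look and compute and a tool call to move; the robot and the scene stay as the last step left them, time stands still between calls to the robot, and variables do not carry over. Pictures are saved under pics/ and viewed, and the job is handed in when it is done.

Besides the shell and the picture viewer there is one more tool, called after ">>>" in YAML: its name, and indented under it one key for each argument. apply_moves: Moves the arm, as the interface text tells. Its arguments: {"type":"object","properties":{"rows":{"type":"array","items":{"type":"array","items":{"type":"array","items":{"type":"number"}}}},"grip_force":{"type":"number"}},"required":["rows"]}

```bash
ls; mkdir -p pics
cat > h.py <<'E'
import numpy as np, cv2
from bench import get_obs, viewer, manip
from scipy.spatial.transform import Rotation as Ro
def save(n,img): cv2.imwrite('pics/'+n+'.png',img[:,:,::-1])
def T_tool(o):
    T=np.eye(4);T[:3,:3]=Ro.from_euler('xyz',o['orientation'],degrees=True).as_matrix();T[:3,3]=o['tcp_pos'];return T
E
python3 - <<'E'
from h import *
import pickle
o=get_obs();print(o, manip.grasp_offset)
for n in ['side','top','wrist']:
    s=viewer.snapshot(n);save(n+'0',s['image']);s['T']=T_tool(o);pickle.dump(s,open(n+'0.pkl','wb'))
    print(n,s['intrinsics'],s['dist_coeffs'],s.get('R'),s.get('t'),s.get('hand_eye'))
E
```

```text
pics
{'time_s': 0.0, 'qpos': array([-7.89141282e+01,  2.18406952e+01,  7.43827473e+01,  4.40175093e-04,
        8.38592889e+01, -1.23349168e+01]), 'qd': array([ 0.03150208, -0.06286691, -0.17063319, -0.01058938, -0.09748623,
        0.02636906]), 'tau': array([-1.82741751e-03, -4.48463166e+01, -2.31279641e+01, -2.36814985e-04,
        4.80266986e-03, -1.26128876e-05]), 'tcp_pos': array([ 218.5658241 , -504.39696081,  230.72635884]), 'orientation': array([-1.79919272e+02, -1.81010610e-02,  2.34207284e+01]), 'force': array([ 1.18585987,  0.60654555, -0.4090618 ]), 'ft_torque': array([ 0.03091116,  0.03472632, -0.01224415]), 'opening': 85.24047538637323} -18.700000000000003
side [[516.24595136   0.         317.64806571]
 [  0.         516.24595136 200.59572598]
 [  0.           0.           1.        ]] [0.05573066 0.         0.         0.         0.        ] [[ 0.9330246  -0.35956226  0.01341944]
 [-0.22385419 -0.60926805 -0.76071134]
 [ 0.28169913  0.7067584  -0.64895159]] [-441.76680257   98.96876087 1721.32530719] None
top [[486.51859778   0.         324.97548356]
 [  0.         486.51859778 195.62123212]
 [  0.           0.           1.        ]] [-0.07228526  0.          0.          0.          0.        ] [[ 0.00830897 -0.99996281 -0.002311  ]
 [-0.98437494 -0.0077729  -0.17591351]
 [ 0.17588901  0.00373655 -0.98440291]] [ -51.55180042  442.23375864 1580.35276354] None
wrist [[335.14955337   0.         315.68402746]
 [  0.         335.14955337 198.64944902]
 [  0.           0.           1.        ]] [-0.04622056  0.          0.          0.          0.        ] None None [[-7.88059204e-04 -9.49812094e-01 -3.12820022e-01  7.91729998e+01]
 [ 9.99999687e-01 -7.72445062e-04 -1.73842119e-04  4.08149861e-01]
 [-7.65189340e-05 -3.12820060e-01  9.49812405e-01 -1.43277038e+02]
 [ 0.00000000e+00  0.00000000e+00  0.00000000e+00  1.00000000e+00]]
```

View pics/side0.png

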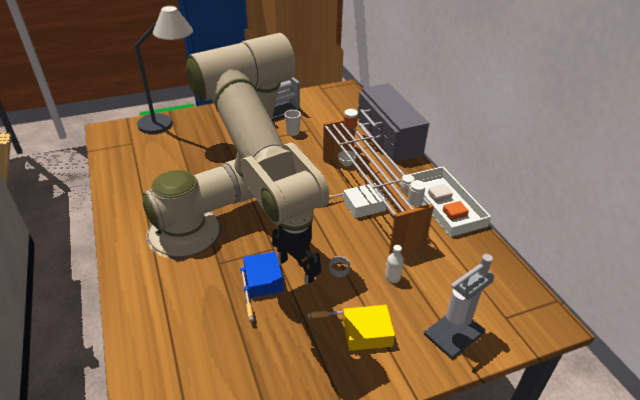

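View pics/top0.png

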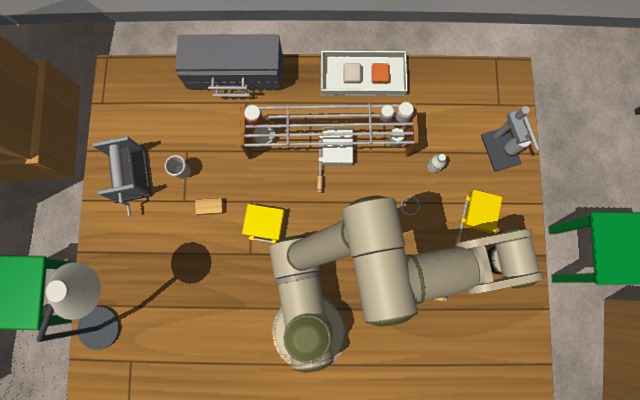

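View pics/wrist0.png

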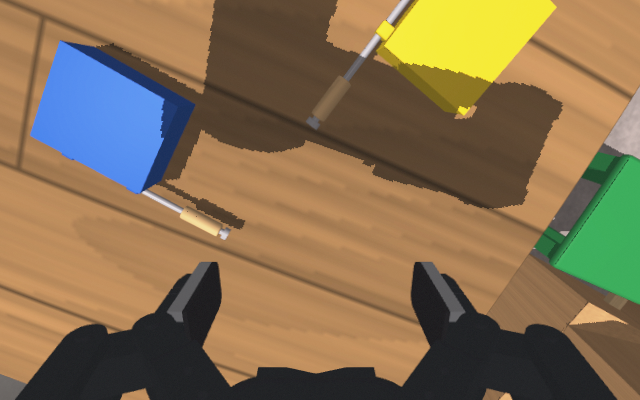

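Run:
```python
import cv2
t=cv2.imread('pics/top0.png');cv2.imwrite('pics/top0c.png',cv2.resize(t[95:200,235:425],None,fx=4.2,fy=4.2,interpolation=cv2.INTER_CUBIC))
t=cv2.imread('pics/side0.png');cv2.imwrite('pics/side0c.png',cv2.resize(t[100:260,300:480],None,fx=3.6,fy=3.6,interpolation=cv2.INTER_CUBIC))
```

```text
(no output)
```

View pics/top0c.png

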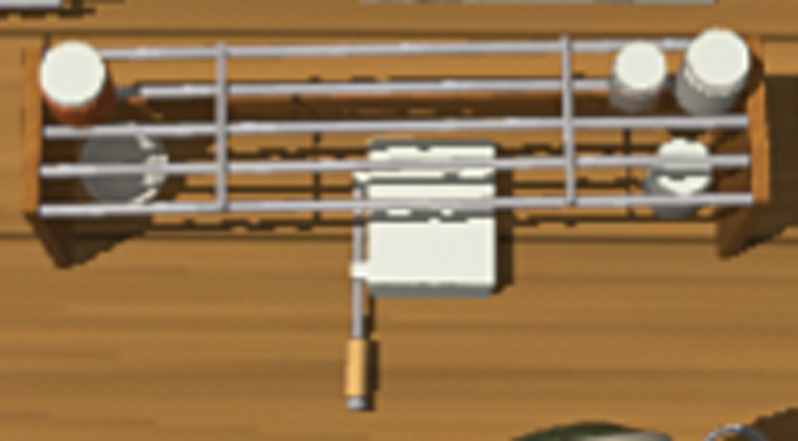

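View pics/side0c.png

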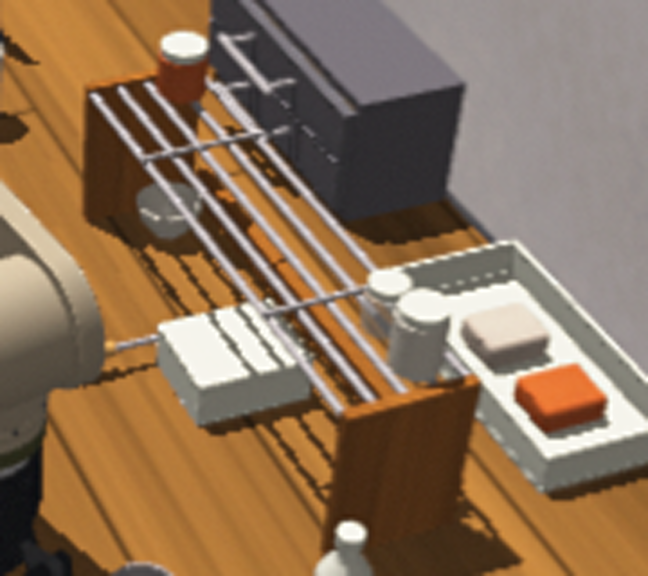

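The task tray is the white one at top (337,147), with its rod and wooden grip at (320,184). The other trays, blue and yellow, are excluded by colour. The crop confirms it is face down and partly under the rack. Next I measure.

```bash
cat >> h.py <<'E'
def ray(s,uv):
    n=cv2.undistortPoints(np.array([[uv]],float),s['intrinsics'],s['dist_coeffs'])[0,0]
    d=np.array([n[0],n[1],1.])
    if s.get('R') is not None: R=np.array(s['R']);return -R.T@np.array(s['t']).ravel(),R.T@d
    M=s['T']@s['hand_eye'];return M[:3,3],M[:3,:3]@d
def onz(s,uv,z):
    c,d=ray(s,uv);return c+d*(z-c[2])/d[2]
def proj(s,X):
    R,t=(s['R'],s['t']) if s.get('R') is not None else (lambda M:(M[:3,:3],M[:3,3]))(np.linalg.inv(s['T']@s['hand_eye']))
    return cv2.projectPoints(np.array(X,float).reshape(-1,3),cv2.Rodrigues(np.array(R))[0],np.array(t,float).reshape(3,1),s['intrinsics'],s['dist_coeffs'])[0][:,0]
E
python3 - <<'E'
from h import *;import pickle
s=pickle.load(open('top0.pkl','rb'))
c=lambda x,y:((x+.5)/4.2-.5+235,(y+.5)/4.2-.5+95)
for n,x,y,z in [('sleeve front',357,397,25),('sleeve back',357,340,25),('rodtip',358,408,25),('rodmid',359,300,25),('rodback',361,175,25),
 ('trayFL',369,290,50),('trayFR',495,288,50),('trayBR',495,143,50),('trayBL',368,143,50),
 ('bdFL',38,213,170),('bdFR',755,208,170),('bdBR',752,38,170),('bdBL',30,40,170),('wireF l',45,211,162),('wireF r',750,199,162),('wire5 l',110,53,162),('wire5 r',690,42,162),('jar',682,148,70),('bowl',110,160,40)]:
    print(n,np.round(onz(s,c(x,y),z),1), round(float(s['z_map'][int(c(x,y)[1]+.5),int(c(x,y)[0]+.5)])))
# height from depth
E
```

```text
sleeve front [467.2 -29.7  25. ] 1641
sleeve back [513.9 -29.2  25. ] 1641
rodtip [458.2 -30.6  25. ] 1634
rodmid [547.1 -30.5  25. ] 1652
rodback [652.2 -31.1  25. ] 1668
trayFL [549.3 -38.7  50. ] 1658
trayFR [ 551.7 -139.1   50. ] 1686
trayBR [ 672.3 -139.4   50. ] 1703
trayBL [671.5 -36.8  50. ] 1701
bdFL [576.8 206.8 170. ] 1516
bdFR [ 584.8 -326.4  170. ] 1536
bdBR [ 718.3 -327.8  170. ] 1537
bdBL [712.5 218.5 170. ] 1722
wireF l [580.7 203.  162. ] 1521
wireF r [ 594.1 -324.3  162. ] 1519
wire5 l [705.3 158.5 162. ] 1544
wire5 r [ 717.6 -281.9  162. ] 1542
jar [ 663.1 -287.8   70. ] 1625
bowl [659. 173.  40.] 1687
```

```bash
cat >> h.py <<'E'
def Rt(yaw=0,tilt=20):  # fingers point forward/down, camera on +x side
    t=np.radians(tilt)
    z=np.array([np.sin(t),0,-np.cos(t)]);x=np.array([np.cos(t),0,np.sin(t)]);y=np.cross(z,x)
    return Ro.from_euler('z',yaw,degrees=True).as_matrix()@np.c_[x,y,z]
def mv(p,R,o=None):
    o=o or get_obs();T=T_tool(o)
    d=T[:3,:3].T@(np.array(p,float)-T[:3,3])/10
    r=Ro.from_matrix(T[:3,:3].T@R).as_rotvec(degrees=True)
    return np.round(np.r_[d,r],2).tolist()
def gp(p,R,off=18.7): return np.array(p,float)+off*R[:,2]
E
python3 - <<'E'
from h import *
R=Rt(0,20);print(mv([440,-40,260],R))
E
```

```text
[38.78, -33.82, -2.87, -4.15, 19.72, 23.17]
```

>>> apply_moves:
  rows:
    - [[38.8,-33.8,-2.9,-4.1,19.7,23.2,-1],[38.8,-33.8,-2.9,-4.1,19.7,23.2,-1],[38.8,-33.8,-2.9,-4.1,19.7,23.2,-1],[38.8,-33.8,-2.9,-4.1,19.7,23.2,-1],[38.8,-33.8,-2.9,-4.1,19.7,23.2,-1],[38.8,-33.8,-2.9,-4.1,19.7,23.2,-1],[38.8,-33.8,-2.9,-4.1,19.7,23.2,-1],[38.8,-33.8,-2.9,-4.1,19.7,23.2,-1],[38.8,-33.8,-2.9,-4.1,19.7,23.2,-1],[38.8,-33.8,-2.9,-4.1,19.7,23.2,-1],[38.8,-33.8,-2.9,-4.1,19.7,23.2,-1],[38.8,-33.8,-2.9,-4.1,19.7,23.2,-1],[38.8,-33.8,-2.9,-4.1,19.7,23.2,-1],[38.8,-33.8,-2.9,-4.1,19.7,23.2,-1]]

```text
time_s: 1.9
tcp_pos: [440.2, -40.6, 260.3]
orientation: [-179.9, -20.0, -0.1]
force: [-0.1, 0.1, 0.4]
opening: 85.8
```

```bash
cat > look.py <<'E'
from h import *;import pickle,sys
tag=sys.argv[1]
for n in sys.argv[2:]:
    o=get_obs();s=viewer.snapshot(n);s['T']=T_tool(o);save(n+tag,s['image']);pickle.dump(s,open(n+tag+'.pkl','wb'))
print(o['time_s'],o['tcp_pos'],o['orientation'],o['force'],o['opening'])
E
python3 look.py 1 wrist
```

```text
1.9 [440.17875845 -40.56782551 260.3149322 ] [-1.79949369e+02 -1.99713525e+01 -9.17501077e-02] [-0.13993512  0.07235139  0.43028416] 85.75817073934151
```

View pics/wrist1.png

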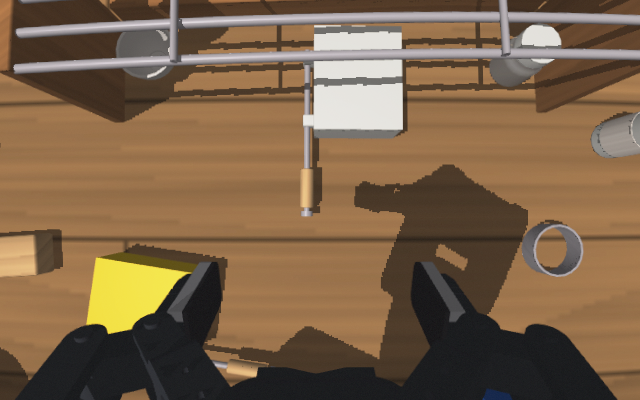

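```bash
python3 - <<'E'
from h import *;import pickle
s=pickle.load(open('wrist1.pkl','rb'))
for n,u,v,z in [('slF',306.5,207.5,25),('slB',307.5,169,25),('tip',307,215,25),('rodback',308,66,25),('FL',315,130,50),('FR',402,129.5,50),('BL',315,27,50),('BR',401,27,50),('wire l',16,69,162),('wire r',560,51,162),('wiremid',315,58,162)]:
    print(n,np.round(onz(s,(u,v),z),1))
E
python3 - <<'E'
import cv2
t=cv2.imread('pics/wrist1.png');cv2.imwrite('pics/wrist1c.png',cv2.resize(t[0:230,230:430],None,fx=2.6,fy=2.6,interpolation=cv2.INTER_CUBIC))
E
```

```text
slF [467.7 -30.4  25. ]
slB [513.5 -31.6  25. ]
tip [458.8 -30.9  25. ]
rodback [638.8 -32.3  25. ]
FL [554.4 -40.7  50. ]
FR [ 555.  -138.5   50. ]
BL [673.9 -40.9  50. ]
BR [ 674.2 -139.6   50. ]
wire l [581.9 206.6 162. ]
wire r [ 594.3 -241.4  162. ]
wiremid [585.8 -41.1 162. ]
```

View pics/wrist1c.png

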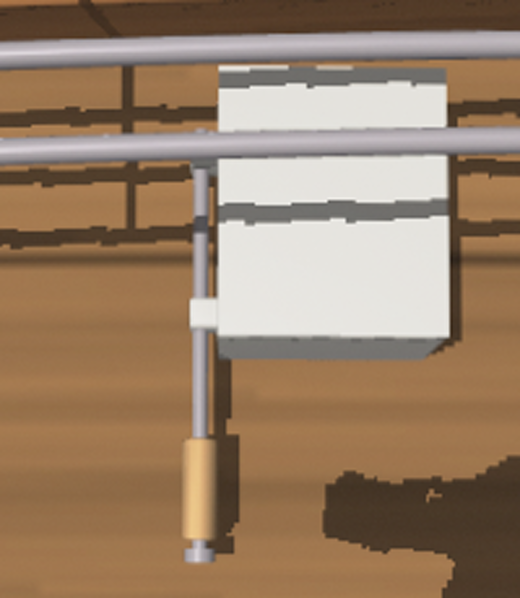

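Run:
```python
from h import *
R=Rt(0,35);G=np.array([490.5,-31,25.])
for dz in (90,45,20,0): print(mv(gp(G,R,16)+[0,0,dz],R))
```

```text
[0.18, -0.93, 16.92, -0.02, 15.03, -0.07]
[-1.36, -0.93, 21.15, -0.02, 15.03, -0.07]
[-2.21, -0.93, 23.5, -0.02, 15.03, -0.07]
[-2.9, -0.93, 25.38, -0.02, 15.03, -0.07]
```

>>> apply_moves:
  rows:
    - [[0.2,-0.95,16.9,0,15,0,-1],[0.2,-0.95,16.9,0,15,0,-1],[0.2,-0.95,16.9,0,15,0,-1],[0.2,-0.95,16.9,0,15,0,-1],[-0.6,-0.95,19.0,0,15,0,-1],[-1.4,-0.95,21.2,0,15,0,-1],[-2.2,-0.95,23.5,0,15,0,-1],[-2.9,-0.95,25.4,0,15,0,-1],[-2.9,-0.95,25.4,0,15,0,-1],[-2.9,-0.95,25.4,0,15,0,-1]]

```text
time_s: 3.2
tcp_pos: [499.7, -30.9, 11.0]
orientation: [-179.9, -34.9, -0.1]
force: [-0.4, 0.4, -0.1]
opening: 85.0
```

```bash
python3 look.py 2 wrist
```

```text
3.2 [499.66014179 -30.86763194  11.04028785] [-1.79892666e+02 -3.48944945e+01 -1.40534321e-01] [-0.44592875  0.42733508 -0.05128721] 85.00585888052282
```

View pics/wrist2.png

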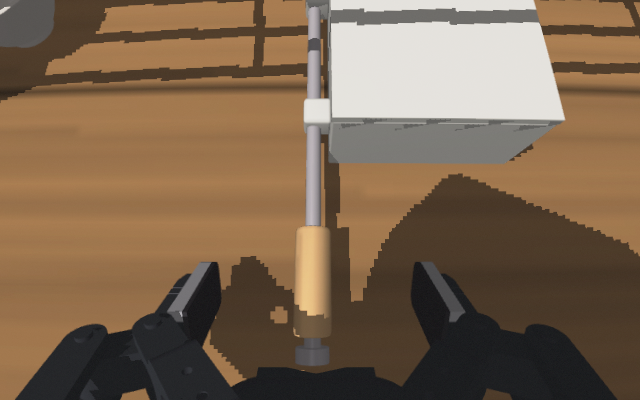

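Sleeve is at (312,280), centred between the open fingers. I'll close.

>>> apply_moves:
  rows:
    - [[0,0,0,0,0,0,0.3],[0,0,0,0,0,0,1],[0,0,0,0,0,0,1],[0,0,0,0,0,0,1],[0,0,0,0,0,0,1],[0,0,0,0,0,0,1],[0,0,0,0,0,0,1],[0,0,0,0,0,0,1]]
  grip_force: 95

```text
time_s: 4.25
tcp_pos: [499.8, -30.8, 11.6]
orientation: [-179.9, -35.0, -0.1]
force: [-1.3, 0.5, 3.2]
opening: 13.0
```

```bash
python3 look.py 3 wrist
```

```text
4.25 [499.79303683 -30.79403831  11.62726797] [-1.79911070e+02 -3.49515881e+01 -1.06151260e-01] [-1.30559221  0.49899255  3.19885642] 13.03708157657999
```

View pics/wrist3.png

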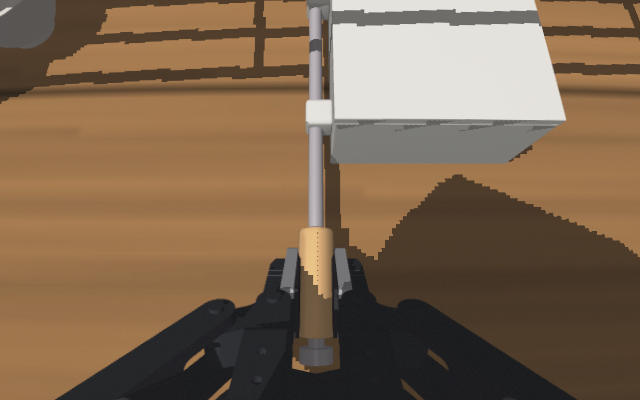

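Run:
```python
import cv2
t=cv2.imread('pics/wrist3.png');t=cv2.convertScaleAbs(t,alpha=1.8,beta=30);cv2.imwrite('pics/wrist3c.png',cv2.resize(t[215:385,240:395],None,fx=3.5,fy=3.5,interpolation=cv2.INTER_CUBIC))
```

```text
(no output)
```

View pics/wrist3c.png

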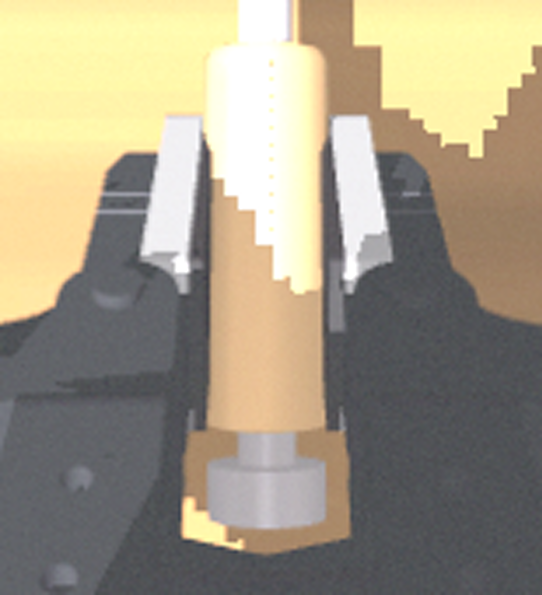

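>>> apply_moves:
  rows:
    - [[0.57,0,-0.82,0,0,0,1],[1.15,0,-1.64,0,0,0,1],[1.72,0,-2.46,0,0,0,1],[2.3,0,-3.28,0,0,0,1],[2.87,0,-4.1,0,0,0,1],[3.44,0,-4.92,0,0,0,1],[3.44,0,-4.92,0,0,0,1]]

```text
time_s: 5.18
tcp_pos: [499.9, -31.0, 72.0]
orientation: [-180.0, -35.0, -0.1]
force: [-1.1, 0.2, -0.2]
opening: 13.2
```

```bash
python3 look.py 4 wrist
```

```text
5.175 [499.88617935 -30.99225561  71.98684602] [-1.79952520e+02 -3.49987023e+01 -8.74229721e-02] [-1.06055523  0.2285522  -0.23909366] 13.240923363425267
```

View pics/wrist4.png

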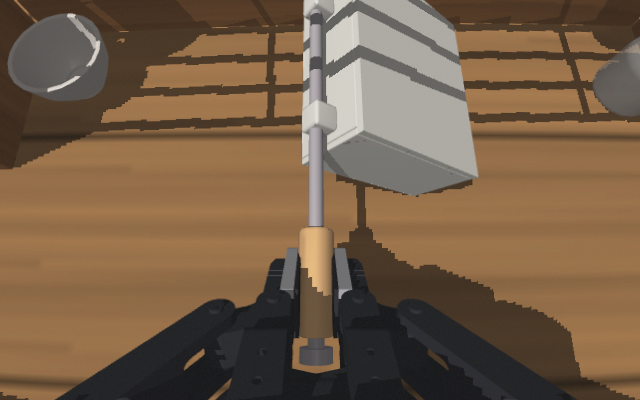

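The tray is swinging about the rod as planned: its front face is at (400,165) and the rod stays straight at (316,180). I'll lift on to about 118 mm.

>>> apply_moves:
  rows:
    - [[0.46,0,-0.66,0,0,0,1],[0.92,0,-1.31,0,0,0,1],[1.38,0,-1.97,0,0,0,1],[1.78,0,-2.54,0,0,0,1],[1.89,0,-2.7,0,0,0,1],[1.89,0,-2.7,0,0,0,1],[1.89,0,-2.7,0,0,0,1],[1.89,0,-2.7,0,0,0,1]]

```text
time_s: 6.22
tcp_pos: [499.8, -31.0, 104.3]
orientation: [-179.9, -34.9, -0.1]
force: [-0.1, -0.5, -1.3]
opening: 13.3
```

```bash
python3 look.py 5 wrist side top
```

```text
6.325 [499.7653809  -30.97218868 104.41008566] [-1.79917248e+02 -3.49547638e+01 -1.13388012e-01] [ 0.30859479 -0.62410633 -2.18338556] 13.233320352259673
```

View pics/wrist5.png

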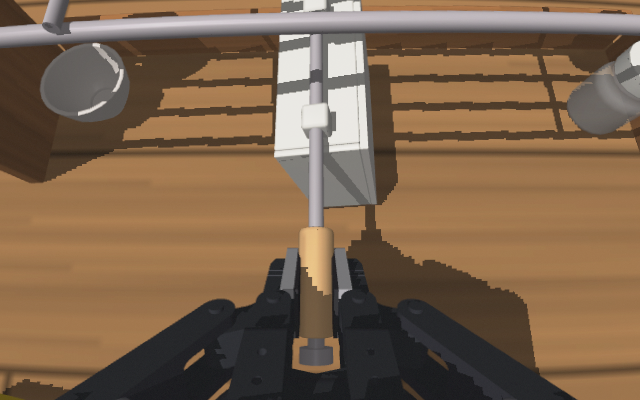

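View pics/side5.png

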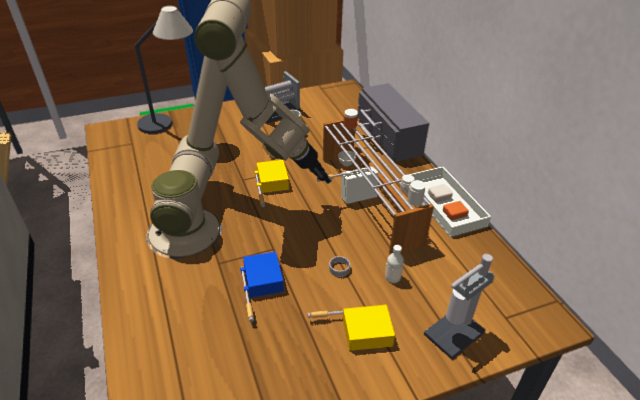

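>>> apply_moves:
  rows:
    - [[0,0,0,0,0,0,1],[0,0,0,0,0,0,1],[0,0,0,0,0,0,1]]

```text
time_s: 6.75
tcp_pos: [499.7, -31.0, 104.4]
orientation: [-179.9, -35.0, -0.1]
force: [0.8, -0.6, -1.3]
opening: 13.2
```

```bash
python3 look.py 6 wrist
python3 - <<'E'
import cv2,numpy as np
a=[cv2.resize(cv2.imread(f'pics/wrist{i}.png')[0:230,220:420],None,fx=2,fy=2,interpolation=cv2.INTER_CUBIC) for i in (5,6)]
cv2.imwrite('pics/w56.png',np.hstack(a))
E
```

```text
6.75 [499.74383421 -30.95821283 104.43885797] [-1.79918468e+02 -3.49555939e+01 -1.10435708e-01] [ 0.82656028 -0.5718169  -1.29961887] 13.17279939735936
```

View pics/w56.png

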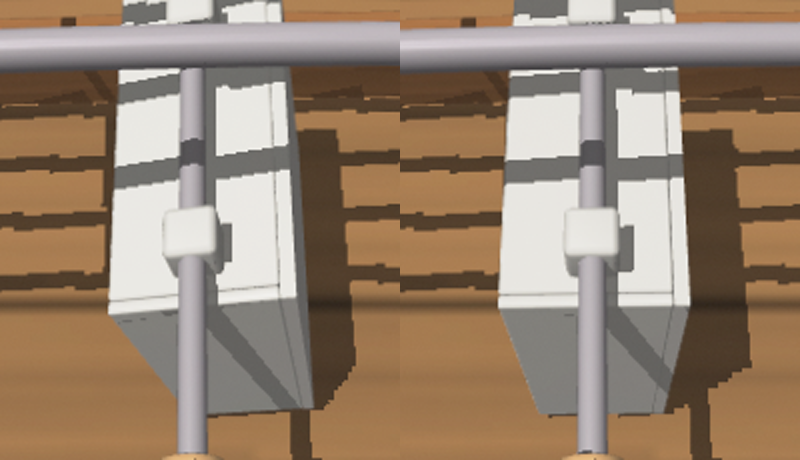

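>>> apply_moves:
  rows:
    - [[-0.1,1.0,0.16,0,0,0,1],[-0.34,2.6,0.49,0,0,0,1],[-0.57,4.2,0.82,0,0,0,1],[-0.8,5.6,1.15,0,0,0,1],[-0.86,6.0,1.23,0,0,0,1]]

```text
time_s: 7.42
tcp_pos: [499.8, -91.7, 89.3]
orientation: [-179.9, -35.0, -0.2]
force: [0.1, 0.2, -1.5]
opening: 13.3
```

```bash
python3 look.py 7 wrist
```

```text
7.425 [499.80845996 -91.72491863  89.31420989] [-1.79929414e+02 -3.49644292e+01 -1.72642646e-01] [ 0.11083958  0.15252268 -1.46162562] 13.261158983286592
```

View pics/wrist7.png

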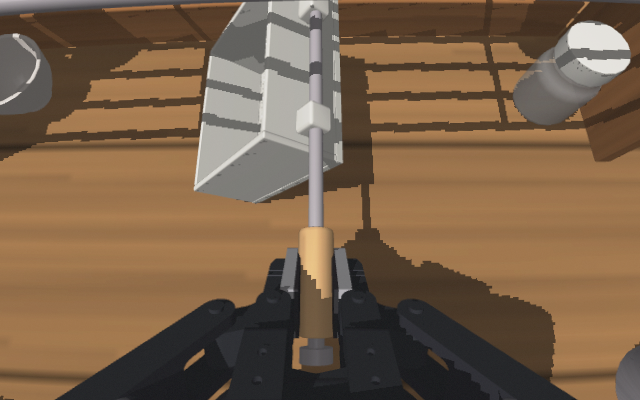

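The tray is now tilted past vertical, leaning left of the rod, with its inside visible at (235,70). I'll lower it along the arc about the edge in contact.

>>> apply_moves:
  rows:
    - [[-0.35,1.2,0.5,0,0,0,1],[-0.68,2.2,0.97,0,0,0,1],[-1.05,3.0,1.5,0,0,0,1],[-1.39,3.68,1.98,0,0,0,1],[-1.8,4.35,2.6,0,0,0,1],[-2.24,4.92,3.2,0,0,0,1],[-2.7,5.43,3.86,0,0,0,1],[-3.2,5.89,4.58,0,0,0,1],[-3.46,6.08,4.95,0,0,0,1],[-3.71,6.26,5.31,0,0,0,1],[-3.71,6.26,5.31,0,0,0,1]]

```text
time_s: 8.85
tcp_pos: [499.7, -154.1, 24.4]
orientation: [-179.9, -35.0, -0.2]
force: [-0.5, 1.1, -1.8]
opening: 13.2
```

```bash
python3 look.py 8 wrist
```

```text
8.85 [ 499.7030904  -154.07083482   24.37298711] [-1.79917051e+02 -3.49514358e+01 -1.62468400e-01] [-0.47588757  1.11061633 -1.79534317] 13.228076165144953
```

View pics/wrist8.png

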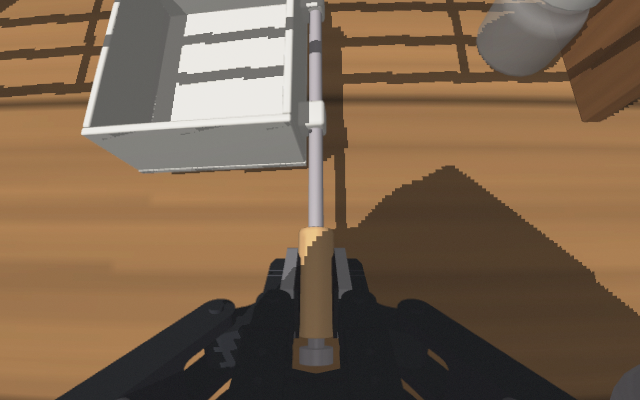

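>>> apply_moves:
  rows:
    - [[-0.14,0.1,0.21,0,0,0,1],[-0.29,0.2,0.41,0,0,0,1],[-0.43,0.27,0.62,0,0,0,1],[-0.57,0.34,0.82,0,0,0,1],[-0.65,0.37,0.93,0,0,0,1],[-0.72,0.4,1.03,0,0,0,1],[-0.72,0.4,1.03,0,0,0,1]]

```text
time_s: 9.78
tcp_pos: [499.8, -158.0, 12.0]
orientation: [-179.9, -35.0, -0.2]
force: [-1.3, 1.2, 0.4]
opening: 13.0
```

```bash
python3 look.py 9 wrist top
```

```text
9.825 [ 499.72484118 -158.03684364   12.05055903] [-1.79925377e+02 -3.49719003e+01 -1.54516862e-01] [-0.6397205   0.37379356 -0.06752243] 13.140192874068227
```

View pics/wrist9.png

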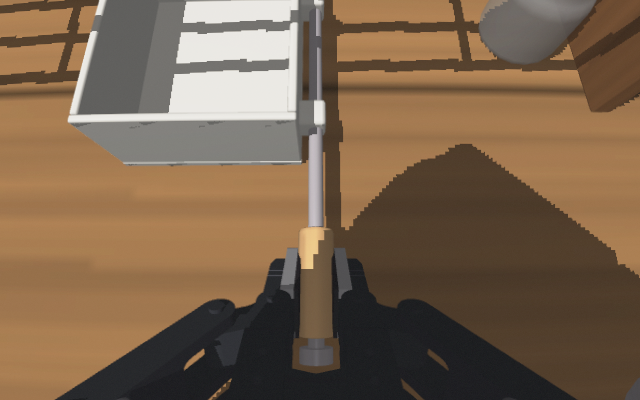

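Run:
```python
import cv2
t=cv2.imread('pics/top9.png');cv2.imwrite('pics/top9c.png',cv2.resize(t[95:200,235:425],None,fx=4.2,fy=4.2,interpolation=cv2.INTER_CUBIC))
```

```text
(no output)
```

View pics/top9c.png

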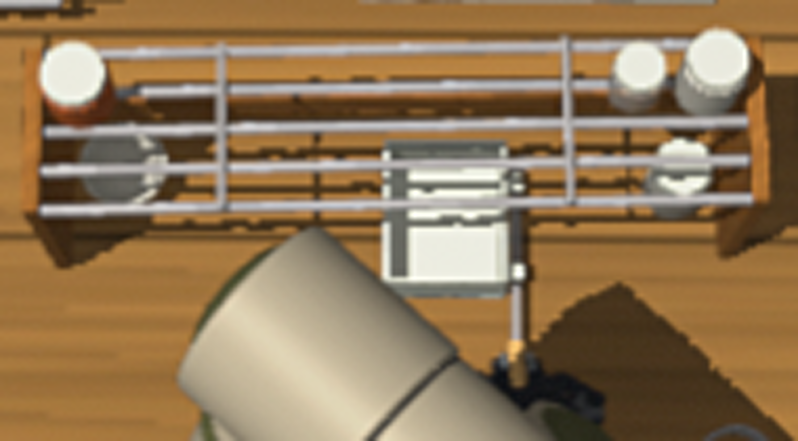

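Run:
```python
from h import *;import pickle
s=pickle.load(open('wrist9.pkl','rb'))
for n,u,v,z in [('FLrim',68.5,121.5,50),('FRrim',301,119.5,50),('FLbot',124,163,0),('FRbot',301,162,0),('rod a',316.5,225,25),('rod b',318.5,50,25)]:
    print(n,np.round(onz(s,(u,v),z),1))
s=pickle.load(open('top9.pkl','rb'))
c=lambda x,y:((x+.5)/4.2-.5+235,(y+.5)/4.2-.5+95)
for n,x,y,z in [('FL',384,287,50),('FR',506,287,50),('BR',506,146,50),('BL',385,146,50),('rodF',517,330,25),('rodB',517,190,25)]: print(n,np.round(onz(s,c(x,y),z),1))
s=pickle.load(open('wrist5.pkl','rb'))
for uv in [(20,37),(320,22),(620,23)]: print('wire',np.round(onz(s,uv,162),1))
```

```text
FLrim [556.1 -51.6  50. ]
FRrim [ 555.7 -152.9   50. ]
FLbot [557.6 -48.7   0. ]
FRbot [ 557.5 -150.7    0. ]
rod a [ 515.6 -159.3   25. ]
rod b [ 613.3 -160.8   25. ]
FL [551.8 -50.7  50. ]
FR [ 552.6 -147.9   50. ]
BR [ 669.9 -148.3   50. ]
BL [669.  -50.6  50. ]
rodF [ 523.2 -158.2   25. ]
rodB [ 640.5 -158.7   25. ]
wire [584.6  89.6 162. ]
wire [588.3 -33.8 162. ]
wire [ 591.5 -159.8  162. ]
```

>>> apply_moves:
  rows:
    - [[0.25,-0.01,0.17,0.34,0,-0.49,1],[0.65,-0.02,0.46,0.7,0,-1.0,1],[1.15,-0.04,0.8,1.03,0,-1.47,1],[1.64,-0.06,1.15,1.03,0,-1.47,1],[2.13,-0.07,1.49,1.03,0,-1.47,1],[2.54,-0.09,1.78,1.03,0,-1.47,1],[2.79,-0.1,1.95,1.03,0,-1.47,1],[2.87,-0.1,2.01,1.03,0,-1.47,1],[2.87,-0.1,2.01,1.03,0,-1.47,1]]

```text
time_s: 11.0
tcp_pos: [534.9, -157.0, 12.1]
orientation: [-179.9, -35.0, 1.7]
force: [2.5, 1.6, 0.5]
opening: 13.4
```

```bash
python3 look.py 10 wrist top;python3 - <<'E'
import cv2
t=cv2.imread('pics/top10.png');cv2.imwrite('pics/top10c.png',cv2.resize(t[100:180,290:400],None,fx=7,fy=7,interpolation=cv2.INTER_CUBIC))
E
```

```text
11.05 [ 534.8653196  -156.97481189   12.07732326] [-179.90849487  -34.9880846     1.64760483] [ 1.6689921  -0.71028864  0.12379438] 13.383226165468283
```

View pics/wrist10.png

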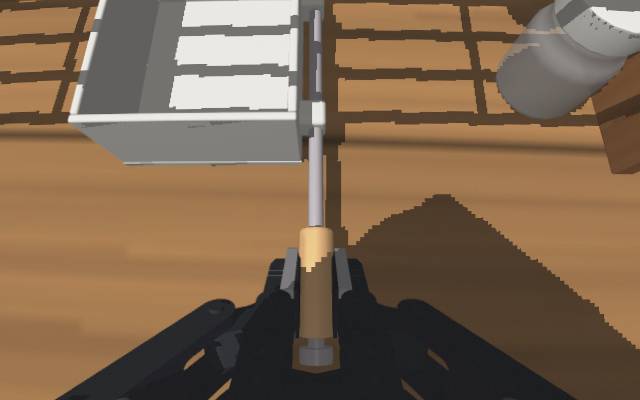

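View pics/top10c.png

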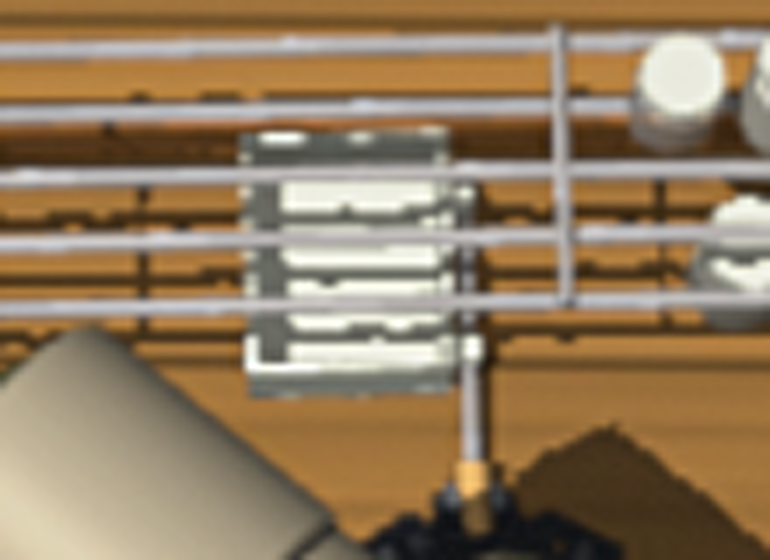

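>>> apply_moves:
  rows:
    - [[0.08,0,0.057,0,0,0,1],[0.16,0,0.115,0,0,0,1],[0.25,0,0.17,0,0,0,1],[0.33,0,0.23,0,0,0,1]]

```text
time_s: 11.6
tcp_pos: [538.9, -156.9, 12.1]
orientation: [-179.9, -35.0, 1.6]
force: [-1.6, -0.6, 1.1]
opening: 13.4
```

>>> apply_moves:
  rows:
    - [[0.08,0,0.057,0,0,0,1],[0.16,0,0.115,0,0,0,1]]

```text
time_s: 11.85
tcp_pos: [540.4, -156.9, 11.9]
orientation: [-179.9, -34.9, 1.6]
force: [-11.9, -1.0, 7.8]
opening: 13.5
```

>>> apply_moves:
  rows:
    - [[0.08,0,0.057,0,0,0,1],[0.16,0,0.115,0,0,0,1]]

```text
time_s: 12.1
tcp_pos: [540.5, -157.0, 11.6]
orientation: [180.0, -34.8, 1.6]
force: [-26.6, -4.1, 15.0]
opening: 13.3
```

>>> apply_moves:
  rows:
    - [[0,0,0,0,0,0,1],[0,0,0,0,0,0,1]]

```text
time_s: 12.35
tcp_pos: [540.3, -157.0, 11.8]
orientation: [180.0, -34.7, 1.6]
force: [-6.9, -0.2, 6.3]
opening: 13.3
```

```bash
python3 look.py 11 wrist top;python3 - <<'E'
import cv2
t=cv2.imread('pics/top11.png');cv2.imwrite('pics/top11c.png',cv2.resize(t[100:180,290:400],None,fx=7,fy=7,interpolation=cv2.INTER_CUBIC))
E
```

```text
12.4 [ 540.2969793  -156.9720825    11.74556673] [179.98026874 -34.74795533   1.57952661] [-7.59000641 -0.36992246  5.55941243] 13.633092304559046
```

View pics/top11c.png

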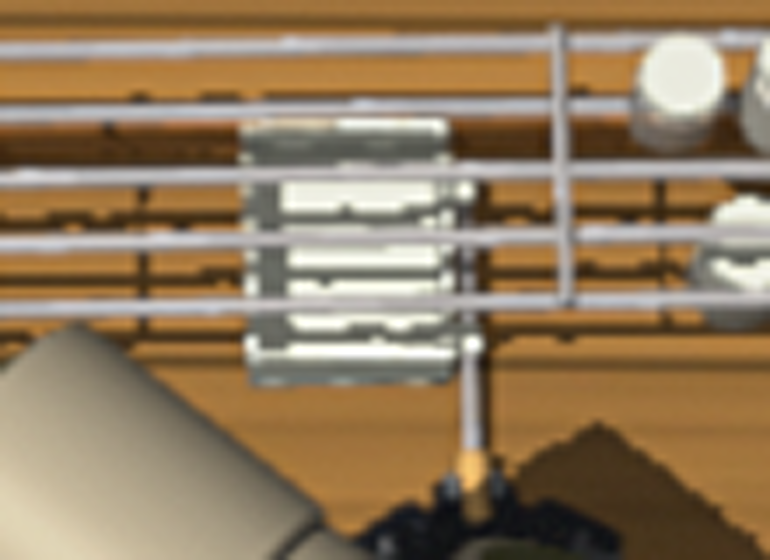

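View pics/wrist11.png

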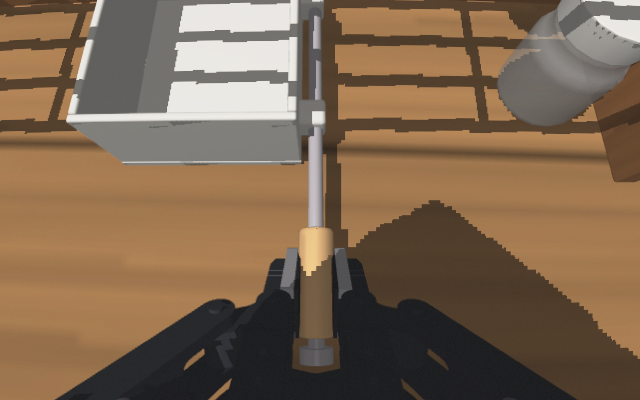

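>>> apply_moves:
  rows:
    - [[0,0,0,0,0,0,0.3],[0,0,0,0,0,0,-0.3],[0,0,0,0,0,0,-0.8],[0,0,0,0,0,0,-1],[0,0,0,0,0,0,-1],[0,0,0,0,0,0,-1],[0,0,0,0,0,0,-1],[0,0,0,0,0,0,-1]]

```text
time_s: 13.45
tcp_pos: [540.3, -157.0, 11.8]
orientation: [180.0, -34.7, 1.6]
force: [-0.0, 0.4, 0.1]
opening: 85.6
```

```bash
python3 look.py 12 wrist
```

```text
13.45 [ 540.30675859 -156.98544974   11.75754647] [179.97608584 -34.74898784   1.58059271] [-0.01117804  0.42163513  0.13742103] 85.62638407777172
```

View pics/wrist12.png

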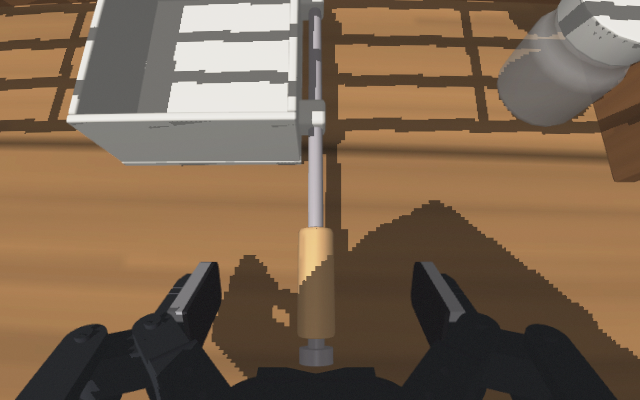

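>>> apply_moves:
  rows:
    - [[0,0,-1.5,0,0,0,-1],[0,0,-4,0,0,0,-1],[0,0,-8,0,0,0,-1],[0,0,-12,0,0,0,-1],[0,0,-16,0,0,0,-1],[0,0,-18,0,0,0,-1],[0,0,-18,0,0,0,-1],[0,0,-18,0,0,0,-1]]

```text
time_s: 14.5
tcp_pos: [437.9, -159.7, 159.1]
orientation: [-180.0, -34.7, 1.6]
force: [0.3, -0.7, -0.6]
opening: 85.2
```

```bash
python3 look.py 13 wrist top side;python3 - <<'E'
import cv2
t=cv2.imread('pics/top13.png');cv2.imwrite('pics/top13c.png',cv2.resize(t[95:200,235:425],None,fx=4.2,fy=4.2,interpolation=cv2.INTER_CUBIC))
t=cv2.imread('pics/side13.png');cv2.imwrite('pics/side13c.png',cv2.resize(t[100:260,300:480],None,fx=3.6,fy=3.6,interpolation=cv2.INTER_CUBIC))
E
```

```text
14.6 [ 437.90818184 -159.47462436  158.79659385] [-179.92655416  -34.69106565    1.55159339] [ 0.25229831 -0.09747541 -0.05086599] 85.89068746152519
```

View pics/wrist13.png

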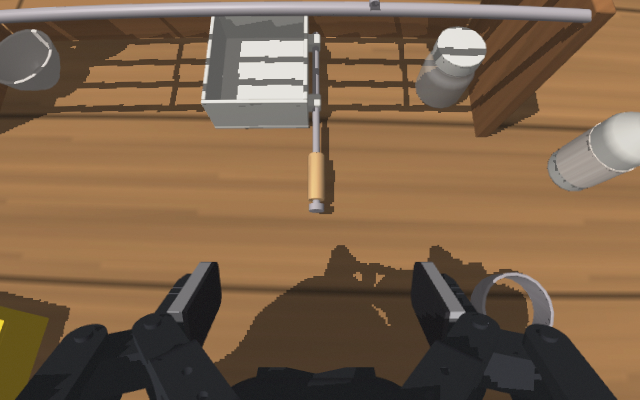

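View pics/top13c.png

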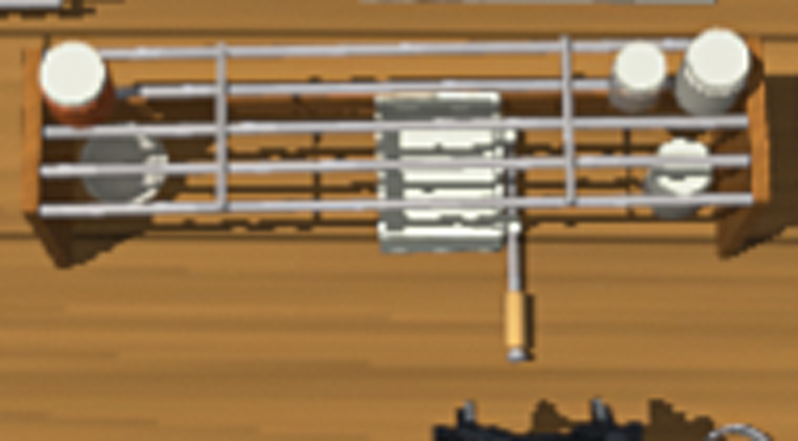

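View pics/side13c.png

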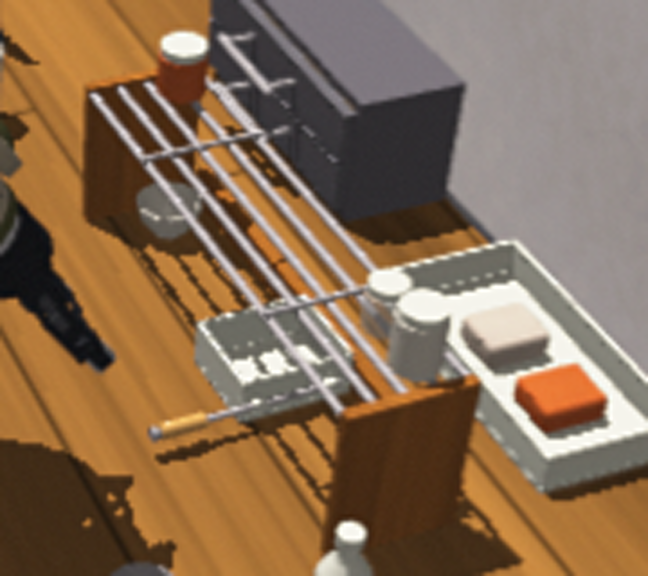

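Run:
```python
from h import *;import pickle
s=pickle.load(open('wrist13.pkl','rb'))
for n,u,v,z in [('FLrim',202.5,104,50),('FRrim',309,101,50),('FLbot',216,128,0),('FRbot',309,126.5,0),('slF',316.5,203,25),('slB',316.5,152,25)]:
    print(n,np.round(onz(s,(u,v),z),1))
s=pickle.load(open('top13.pkl','rb'))
c=lambda x,y:((x+.5)/4.2-.5+235,(y+.5)/4.2-.5+95)
for n,x,y,z in [('FL',379,243,50),('FR',502,240,50),('BR',501,93,50),('BL',376,95,50)]: print(n,np.round(onz(s,c(x,y),z),1))
# depth heights over tray interior/rim
def h(s,uv):
    c,d=ray(s,uv); Z=s['z_map'][int(uv[1]+.5),int(uv[0]+.5)]; return np.round(c+d*Z,1)
s=pickle.load(open('wrist13.pkl','rb'))
for uv in [(260,60),(260,92),(225,102),(295,100),(318,100)]: print(uv,h(s,uv))
manip.hand_in()
```

```text
FLrim [592.1 -50.4  50. ]
FRrim [ 597.4 -150.    50. ]
FLbot [593.9 -48.7   0. ]
FRbot [ 598. -149.    0.]
slF [ 505.8 -159.4   25. ]
slB [ 557.  -158.1   25. ]
FL [588.  -46.4  50. ]
FR [ 591.3 -144.8   50. ]
BR [ 714.8 -144.4   50. ]
BL [712.2 -42.9  50. ]
(260, 60) [678.6 -90.7   5.4]
(260, 92) [636.2 -94.    5.3]
(225, 102) [594.2 -71.6  50.7]
(295, 100) [ 597.5 -137.    50.9]
(318, 100) [ 610.4 -158.2   31.9]
the job is handed in; nothing more can be done
```

The white tray now lies flat and open side up, with its rear wall against the wooden stop, and the job is handed in at about 14.6 s.

- **Turning:** I held the wooden sleeve at 95 N and lifted the rod to about 118 mm so the tray hung from it. I then moved the rod right while lowering it, keeping the tray's edge on the table.
- **Sliding home:** I turned the tray about 1.8° to match the rack's yaw and slid it back until it met the stop. The push peaked at about 27 N. I then eased it to about 8 N before opening the fingers and backing away.

**Last checks:**
- The tray floor read 5 mm high and the rim 51 mm, so it lies flat.
- The front wall was at x ≈ 592–597 and the rear at x ≈ 712–715. The stop face works out at about 716, estimated from the rack's front edge, so this agrees with the contact felt there.
- The front edge measured 2–3° of yaw against the rack's 1.5°, within picture accuracy.
- The jar, bowl and bottle looked unmoved. I did not measure the cup, block or cutter afterwards.
- No force reading suggested a touch on the wires.
- Two readings did not fit exactly. The gripper read 13 mm on the 16 mm sleeve, though it held without slipping. The top and wrist cameras differed by 4–6 mm.

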